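# Index the decorating wheel to its next locked place

## Robot

A 7-joint arm with a two-finger parallel gripper is mounted at the origin on the work surface. World frame = base frame: x ahead of the robot, y to its left, z up, the work surface at z = 0. Lengths are in m, angles in rad, forces in N, time in s.
With the tool pointing down it reaches from about 0.4 to 0.875 m from the base axis. Payload 6.5 kg.
Tool frame: the origin (TCP) lies at the very end of the fingers, on their centre line; the grasp point (between the pads) lies 19 mm behind it; z points along the fingers, y is the line along which they close (so a half turn about z gives the same grasp; the last joint's range is limited). The gripper opens to 88 mm and grips with 3 to 60 N. Pads are 18 mm wide; open, the fingers measure 123 mm over their backs; the gripper's body (75 mm by 187 mm) begins 45 mm behind the grasp point.
Start: joints at [-1.398, 0.536, -0.004, 1.538, 0.003, 1.067, -0.071], TCP at [0.154, 0.632, 0.239] pointing down, gripper open.
Joint ranges: [-2.7, 2.7], [-0.37, 2.16], [-1.27, 1.26], [0.24, 2.4], [-1.31, 4.45], [0.19, 1.91], [-2.76, 2.76]. Speed limits (rad/s): [2.39, 2.39, 3.14, 3.14, 3.14, 3.14, 3.14].

## Interface

Orientations are given as a unit quaternion [w, x, y, z].
In Python, from plant import manip gives the robot as it stands.
- The arm moves only by the tool step_arm, never from a script. Its argument "commands" is a list of rows, each a list of 3 entries, a list of its own where there are three numbers: the closure, from 0 (fully open) to 1 (shut), then the shift along the tool's x, y, z in mm, then the turn about the tool's z in rad. In form: [[claw, [x, y, z], yaw], ...]. A call has exactly 10 rows; each row is the pose to reach, as a shift and turn from the pose commanded when the call began, along the tool's axes at that moment; what a row does not reach only later rows make up. A row lasts 1/12 s, in which the tool goes at most 41.7 mm and 7.16 degrees, less where a joint would pass 70% of its speed; a pose out of reach is approached as far as the arm can. A call with a gripper value outside its range is refused whole. The fingers move at their own pace and stop on an object; "newtons" is the grip in N (left out, the last holds). Time passes only in rows, so rows that repeat a pose let the fingers close, or fill a call up. It gives the time, the measured TCP pose, the force, the opening and the grip force at its end, in the units of the state.
- manip.get_state(): the state, without advancing time (a new reading comes with each control period).
- manip.read_camera(name): name is "side" or "top" or "wrist"; returns a dict with "pixels" (384x512x3 uint8, red, green, blue), "K" (3x3 intrinsics, pixels), "R" (3x3) and "t" (3): a world point X has camera coordinates R X + t. Camera axes: x right, y down, z forward; pixel columns grow to the right and rows downward; lengths in m; the calibration is good to about 2 mm. A picture is of the moment at which its call begins. There is no depth.
- manip.hand_in(): hands the job in; it is judged then, once.
The state is a dict: "t": time; "q": joint angles; "joint_velocities": joint speeds; "joint_efforts": joint torques, N m; "eef_pos": TCP position; "tcp_rot": TCP orientation; "contact_force": force on the tool from outside, world axes, zero at the start; "moment": the same for the moment, N m; "finger_gap": finger opening in m; "gripper_force": force on a finger pad.
Only numpy, scipy, OpenCV 4.12 (cv2) and the standard library are available. Lean on these libraries where they do the work, as an engineer would, in place of code of your own. Each camera call takes 0.05 s, during which the arm holds its last target. There are 200 camera calls.

## Task

Index the potter's decorating wheel by one place: lift the red spring plunger out of its hole, turn the wheel counterclockwise as seen from above, and let the plunger drop fully home in the hole of the next brass shoe, so that the wheel is locked there. That shoe was set by hand, so feel for its hole: let the pin down onto the track short of it and ride it lightly along until it drops in, not well past the hole, and never wrench the pin sideways in a hole or jam it down on the track. Leave the bowl in the middle of the wheel and the things round about where they stand.

Things in the scene. Friction and masses are not known exactly. Their poses are not given: they have to be found in the camera images.
- stand: Fixed round index stand, dark steel, 304 mm across, its z axis up the wheel's axis, origin at the centre of its underside. Its top, 32 mm above the table, is a flat ring track with brass arc shoes, each with a dark 10 mm wide hole 125 mm from the axis. The next shoe, about 105 mm long, was clamped by hand: its hole lies 35 to 55 degrees counterclockwise of the home hole.
- home_hole (a point): Mouth of the home hole, where the pin starts: on top of the stand's ring track, 32 mm above the table, 125 mm from the axis. It stays where it is.
- axis (a point): On the wheel's vertical axis at its top face, 58 mm above the table. The wheel is a green disc 168 mm across with a steel arm 28 mm wide (top 56 mm above the table) reaching 140 mm from the axis; the plunger stands in a 24 mm boss on the arm (boss top 66 mm above the table).
- knob (a point): Centre of the plunger's red round knob, a cylinder 26 mm across and 22 mm tall standing on a 12 mm stem, 125 mm from the wheel's axis. With the pin fully home this point is 96 mm above the table, and the knob's underside 85 mm. It rises with the plunger and goes round with the wheel.
- pin: Steel index pin under the knob, 8 mm across, flat tip with a 0.5 mm chamfer. Origin on the pin's own line, 25 mm below its tip when home, that is level with the table when home; z up along the pin. The pin reaches 6.5 mm into a hole; 1 mm play each side.
- plunger (a joint): Height of the plunger above fully home, m: 0 = pin fully home in a hole, about 0.0065 = pin tip riding on the track or on a shoe, 0.011 = upper stop. A spring pushes it down with 4.5 N when home, rising to 7.8 N at the upper stop.
- wheel (a joint): Angle of the wheel, rad, 0 at the home hole, growing counterclockwise seen from above; turns freely (1 N at the knob; 2 to 3 N with the pin riding on the track) from -0.4 to 1.4 when the pin is out; locked within about 0.01 when the pin is in a hole. The next hole lies between 0.61 and 0.96.
- bowl_mid (a point): White bowl, 132 mm across and 46 mm tall, 0.25 kg, standing loose in the middle of the wheel; the point is half-way up on its axis. It goes round with the wheel. Its rim is about 104 mm above the table.
- jar_blue_mid (a point): Bystander: blue jar, 60 mm across, 70 mm tall; point half-way up.
- jar_amber_mid (a point): Bystander: amber jar, 56 mm across, 80 mm tall; point half-way up.
- cup_mid (a point): Bystander: terracotta cup, 70 mm across, 70 mm tall; point half-way up.
- tub_mid (a point): Bystander: white tub, 90 mm across, 85 mm tall; point half-way up.
- brush_grip (a point): Bystander: brush lying on the table; point on its handle.
- tile_mid (a point): Bystander: white test tile 100 x 100 x 9 mm lying flat; point at its centre.
There are look-alikes about, which are no part of the job. What is shaped like the part that bears bowl_mid but black or orange is not meant.

How it is judged:
On the way, in this order (a step that is already met when the one before it is completed fails the run):
1. the plunger is pulled out of the home hole (value of joint plunger above 0.006 m and value of joint wheel below 0.2 rad), for 0.05 s.
2. the wheel is turned on counterclockwise and the pin rides on the track, let down by its spring (value of joint wheel above 0.35 rad and value of joint plunger above 0.005 m and contact force between pin and stand above 0.5 N), for 0.2 s.
At the end, for the whole second after the job is handed in: The pin is home within 1.5 mm in the next shoe's hole (wheel angle between 0.59 and 0.98 rad) and the wheel at rest; the bowl stands upright within 20 mm of the wheel's axis; each bystander is within 25 mm of where it began (value of joint plunger below 0.0015 m and value of joint wheel between 0.59 and 0.98 rad and velocity of joint wheel between -0.05 and 0.05 rad/s and horizontal distance between bowl_mid and axis below 0.02 m and angle between bowl_mid's own z axis and vertical below 0.15 rad and distance of each of jar_blue_mid, jar_amber_mid, cup_mid, tub_mid, brush_grip, tile_mid from where it was at the start of the episode below 0.025 m); the robot touches nothing.
It fails at once if the pin is pressed against the stand (track or side of a hole) with more than 30 N (contact force between pin and stand above 30 N).
It fails at once if the wheel is carried on well past the next shoe's hole (beyond 1.2 rad) (value of joint wheel above 1.2 rad).
It fails at once if the bowl slides more than 30 mm off the wheel's middle (horizontal distance between bowl_mid and axis above 0.03 m).
It also fails if it takes over 48 s, if anything falls off the work surface, if the arm or the gripper's body presses on something with over 40 N, if the wrist force passes 120 N, or if a joint passes its speed limit or range.

## Working session

There is one attempt and no reset: what is moved stays moved. The work goes in short steps, Python scripts to look and compute and a tool call to move; the robot and the scene stay as the last step left them, time stands still between calls to the robot, and variables do not carry over. Pictures are saved under pics/ and viewed, at most 10 in all, crops included, and the job is handed in when it is done.

Besides the shell and the picture viewer there is one more tool, called after "Request:" by a JSON object that holds its "name" and its "arguments", one argument or row to a line. step_arm: Moves the arm, as the interface text tells. Its arguments: {"type":"object","properties":{"commands":{"type":"array"},"newtons":{"type":"number"}},"required":["commands"]}

```bash
mkdir -p pics; ls; cat > h.py <<'E'
import numpy as np, cv2
from plant import manip
def shot(name,fn=None):
    c=manip.read_camera(name); p=np.asarray(c["pixels"])
    if fn: cv2.imwrite("pics/"+fn,p[:,:,::-1])
    return p,np.array(c["K"]),np.array(c["R"]),np.array(c["t"])
def ray(cam,uv,z):
    _,K,R,t=cam; d=R.T@np.linalg.solve(K,[uv[0],uv[1],1.]); o=-R.T@t
    return o+d*(z-o[2])/d[2]
def proj(cam,X):
    _,K,R,t=cam; v=K@(R@np.array(X)+t); return v[:2]/v[2]
def blobs(p,hmin,hmax,s=120,v=60,a=60):
    h=cv2.cvtColor(p,cv2.COLOR_RGB2HSV); lo,hi=(hmin,hmax)
    H=h[:,:,0].astype(int); m=((H>=lo)&(H<=hi)) if lo<=hi else ((H>=lo)|(H<=hi))
    m=(m&(h[:,:,1]>s)&(h[:,:,2]>v)).astype(np.uint8)
    n,l,st,ce=cv2.connectedComponentsWithStats(m)
    return [(st[i].tolist(),ce[i].round(1).tolist()) for i in range(1,n) if st[i][4]>a]
E
python3 - <<'E'
from h import *
a=shot("top","top0.png");b=shot("side","side0.png")
cv2.imwrite("pics/both0.png",np.hstack([cv2.imread("pics/top0.png"),cv2.imread("pics/side0.png")])[:, :])
s=manip.get_state();print(s)
for n,c in (("top",a),("side",b)):
    print(n,"red",blobs(c[0],172,6),"green",blobs(c[0],45,85,70), "cam",-c[2].T@c[3])
E
```

```text
pics
{'t': 0.1, 'q': array([-1.39821237,  0.53711548, -0.00442937,  1.53875531,  0.00259278,
        1.06727904, -0.07118654]), 'joint_velocities': array([ 5.42214722e-04, -1.63167466e-03, -1.53795919e-03, -2.28916171e-03,
       -7.02164215e-04, -8.29572308e-04, -7.72829767e-06]), 'joint_efforts': array([ 2.33880397e-03, -5.72081494e+01,  9.93549675e-01, -2.52231020e+01,
       -5.62261941e-02,  1.34172774e-02,  2.92742061e-05]), 'eef_pos': array([0.15362563, 0.63102465, 0.23791793]), 'tcp_rot': array([-3.59934358e-05,  1.19071917e-01,  9.92885329e-01, -7.74886413e-04]), 'contact_force': array([ 0.26498229, -0.144959  , -0.05610631]), 'moment': array([-0.02577101, -0.02728227,  0.0379756 ]), 'gripper_force': 0.0, 'finger_gap': 0.08790660061755415}
top red [] green [([224, 144, 49, 49, 572], [247.6, 175.1])] cam [ 0.39935245 -0.02019977  1.46327957]
side red [([228, 182, 8, 10, 71], [231.4, 186.5])] green [([260, 191, 38, 25, 215], [285.7, 205.3])] cam [-0.02645844 -0.80632435  0.76206148]
```

View pics/top0.png

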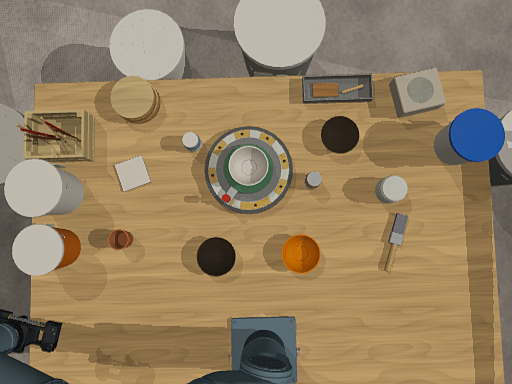

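View pics/side0.png

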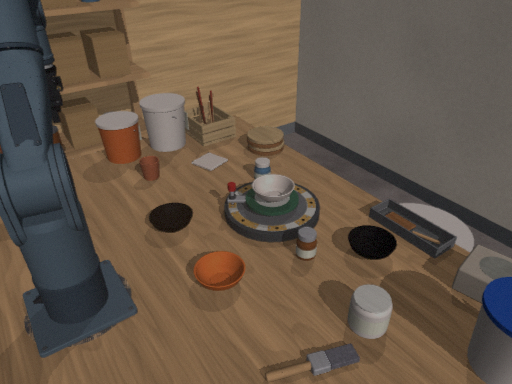

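Top view: the stand is centred near (248,170), with the white bowl on the green wheel and the red knob near (226,198). The black bowls (216,257) and (340,134) and the orange bowl (300,254) are look-alikes. The white one on the green wheel fits the description. I'll confirm that in one enlarged crop.

```bash
python3 - <<'E'
from h import *
a=shot("top");b=shot("side")
c1=cv2.resize(a[0][115:225,185:335],None,fx=4,fy=4,interpolation=cv2.INTER_CUBIC)
cv2.imwrite("pics/crop1.png",c1[:,:,::-1])
print("red top",blobs(a[0],170,8,110,60,8))
# stand centre: fit ellipse to track outer shape via dark/gray saturation
hs=cv2.cvtColor(a[0],cv2.COLOR_RGB2HSV)
rb=[x for x in blobs(a[0],170,8,110,60,8) if 215<x[1][0]<240 and 185<x[1][1]<210]
kt=rb[0][1]; k=ray(a,kt,0.104); print("knob",k)
ks=ray(b,[231.4,186.5],0.096); print("knob side",ks)
g=blobs(a[0],45,85,70)
# green disc via minEnclosing circle of pixels
H=hs; m=((H[:,:,0]>=45)&(H[:,:,0]<=85)&(H[:,:,1]>70)).astype(np.uint8); m[:140]=0;m[205:]=0;m[:,:215]=0;m[:,285:]=0
pts=np.argwhere(m)[:,::-1].astype(np.float32); (c,r)=cv2.minEnclosingCircle(pts); print(c,r, ray(a,c,0.058))
# white bowl
m=((hs[:,:,1]<45)&(hs[:,:,2]>150)).astype(np.uint8); n,l,st,ce=cv2.connectedComponentsWithStats(m)
for i in range(1,n):
    if 215<ce[i][0]<285 and 140<ce[i][1]<210 and st[i][4]>15: print("white",st[i],ce[i],ray(a,ce[i],0.09))
E
```

```text
red top [([45, 121, 21, 12, 37], [53.5, 126.2]), ([20, 128, 19, 6, 38], [28.9, 130.7]), ([40, 133, 9, 3, 14], [44.2, 134.0]), ([222, 194, 8, 8, 52], [225.5, 197.6])]
knob [0.50716584 0.10923767 0.104     ]
knob side [0.51030759 0.11091961 0.096     ]
(247.81809997558594, 168.12686157226562) 24.5316219329834 [0.60811212 0.03663973 0.058     ]
white [272 141  13  14  96] [277.67708333 147.71875   ] [ 0.66839806 -0.06462491  0.09      ]
white [229 146  40  40 876] [244.07990868 165.98173516] [0.61081153 0.04746388 0.09      ]
white [280 169   9  11  75] [284.33333333 173.58666667] [ 0.58196104 -0.08390063  0.09      ]
white [211 183  14  15  90] [217.73333333 189.34444444] [0.53606806 0.13550129 0.09      ]
white [227 187  10  13  65] [231.38461538 192.43076923] [0.52470782 0.09098319 0.09      ]
white [268 191  11  11  64] [272.71875 196.15625] [ 0.50882739 -0.04376309  0.09      ]
white [232 200   9   8  49] [236.2244898  203.48979592] [0.48805726 0.07591613 0.09      ]
```

View pics/crop1.png

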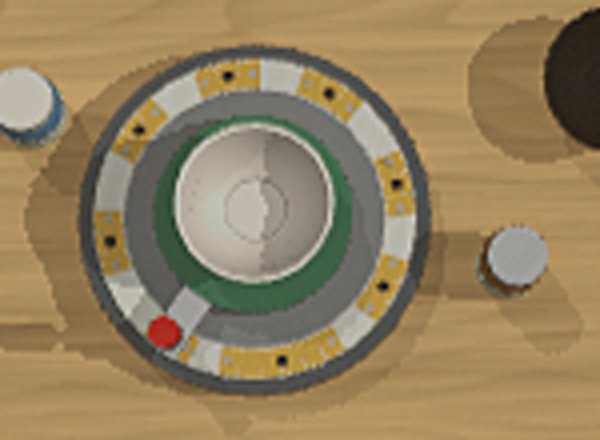

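The crop confirms it: the white bowl at (63+185=248, 165) stands on the green wheel. The red knob is at crop (163,332), full-image (225.7,198). Counterclockwise of it is the long brass shoe with its hole at crop (282,360), full-image (255.5,205).

```bash
python3 - <<'E'
from h import *
from scipy.optimize import least_squares
a=shot("top")
P=np.array([(228,76),(329,93),(397,184),(383,287),(282,360),(110,241),(139,130)])/4+[185,115]-0.4
X=np.array([ray(a,p,0.032)[:2] for p in P])
f=least_squares(lambda c:np.hypot(*(X-c).T)-0.125,[.6,.04]);c=f.x
print("axis",c,"res mm",f.fun*1e3)
ang=lambda v:np.arctan2(v[1],v[0])
k=ray(a,[225.5,197.6],.103)[:2]-c
print("knob r",np.hypot(*k),"ang",ang(k),"knob@125",c+.125*k/np.hypot(*k))
for x in X: print(round(ang(x-c)-ang(k),3),end=' ')
ks=ray(shot("side"),[231.4,186.5],0.096)[:2]-c; print("\nside knob r,ang",np.hypot(*ks),ang(ks))
s=manip.get_state(); from scipy.spatial.transform import Rotation as R
q=s["tcp_rot"]; print(R.from_quat([*q[1:],q[0]]).as_matrix().round(3))
E
```

```text
axis [0.60940783 0.03636723] res mm [-0.20626161  0.04586283  0.21737613  0.16200233 -0.20117428  0.31983407
  0.0774447 ]
knob r 0.12554362322456547 ang 2.521392891813118 knob@125 [0.50768753 0.10901695]
-2.361 -3.084 -3.89 -4.621 -5.498 -0.813 -1.627 
side knob r,ang 0.12401174938835988 2.4966258411477846
[[-0.972  0.237 -0.   ]
 [ 0.237  0.972 -0.001]
 [-0.    -0.001 -1.   ]]
```

Request:
{"name": "step_arm", "arguments": {
  "commands": [
    [0.4,[-40,-36,0],0.05],
    [0.4,[-70,-63,5],0.1],
    [0.4,[-100,-90,10],0.15],
    [0.4,[-131,-118,15],0.2],
    [0.4,[-162,-146,20],0.25],
    [0.4,[-193,-174,25],0.3],
    [0.4,[-224,-202,30],0.35],
    [0.4,[-255,-230,30],0.387],
    [0.4,[-286,-258,30],0.387],
    [0.4,[-317,-286,30],0.387]
  ],
  "newtons": 10
}}

```text
t: 1.13
eef_pos: [0.3881, 0.2868, 0.2089]
tcp_rot: [0.0, 0.308, 0.951, 0.0]
contact_force: [1.1, 0.1, -0.4]
finger_gap: 0.0526
gripper_force: 0.0
```

```bash
cat >> h.py <<'E'
from scipy.spatial.transform import Rotation as Ro
AX=np.array([0.6094,0.0364]); A0=2.512
def where():
    s=manip.get_state(); q=s["tcp_rot"]; M=Ro.from_quat([*q[1:],q[0]]).as_matrix()
    return s,M
def plan(x,y,z,yang):
    s,M=where(); d=M.T@(np.array([x,y,z])-s["eef_pos"])*1e3
    cur=np.arctan2(M[1,1],M[0,1]); print("t",s["t"],"pos",s["eef_pos"].round(4),"yang",cur.round(3),"F",s["contact_force"].round(2),"gap",s["finger_gap"],"gf",s["gripper_force"])
    print("shift",d.round(1),"yaw",round(-(yang-cur),3), "tilt",M[:2,2].round(4))
E
python3 -c "
from h import *
plan(.508,.110,.16,.941)"
```

```text
t 1.1333 pos [0.3881 0.2868 0.2089] yang 0.945 F [ 1.08  0.06 -0.39] gap 0.052574351616253366 gf 0.0
shift [-200.7  -73.1   48.8] yaw 0.004 tilt [0.0003 0.0003]
```

Request:
{"name": "step_arm", "arguments": {
  "commands": [
    [0.4,[-35,-13,8],0],
    [0.4,[-70,-26,16],0],
    [0.4,[-105,-39,24],0],
    [0.4,[-140,-52,32],0],
    [0.4,[-170,-62,40],0],
    [0.4,[-191,-69,48],0],
    [0.4,[-191,-69,48],0],
    [0.4,[-191,-69,48],0],
    [0.4,[-191,-69,48],0],
    [0.4,[-191,-69,48],0]
  ]
}}

```text
t: 1.97
eef_pos: [0.5013, 0.1224, 0.161]
tcp_rot: [-0.0, 0.307, 0.952, 0.0]
contact_force: [-0.1, 0.2, 0.7]
finger_gap: 0.0531
gripper_force: 0.0
```

```bash
python3 -c "
from h import *
plan(.508,.110,.16,.941)
w=shot('wrist','w1.png'); print('red',blobs(w[0],170,8,110,60,30))
for st,ce in blobs(w[0],170,8,110,60,30): print(ray(w,ce,.107), ray(w,ce,.1))
print(proj(w,[.508,.110,.107]), 'cam',-w[2].T@w[3])"
```

```text
t 1.9667 pos [0.5013 0.1224 0.161 ] yang 0.947 F [-0.09  0.19  0.66] gap 0.0530692595018367 gf 0.0
shift [-12.7  -6.1   1. ] yaw 0.006 tilt [0.     0.0009]
red [([234, 202, 32, 36, 910], [249.7, 220.0])]
[0.507277   0.11201852 0.107     ] [0.5095766  0.11013628 0.1       ]
[248.210133   222.02396287] cam [0.44155165 0.16581521 0.30706902]
```

View pics/w1.png

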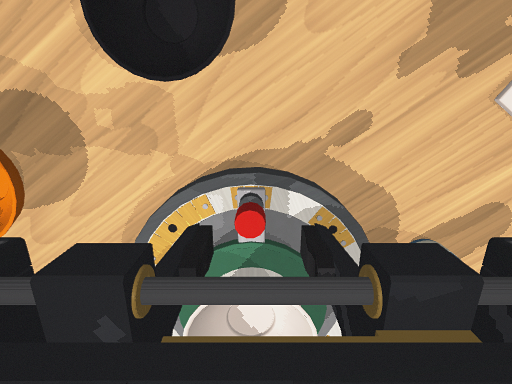

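The wrist view shows the knob at (250,220) with both fingers either side of it. The next hole is at (172,227).

Request:
{"name": "step_arm", "arguments": {
  "commands": [
    [0.4,[-7,-3,5],0.004],
    [0.4,[-13,-5.3,15],0.004],
    [0.4,[-13,-5.3,30],0.004],
    [0.4,[-13,-5.3,40],0.004],
    [0.4,[-13,-5.3,40],0.004],
    [0.4,[-13,-5.3,40],0.004],
    [0.4,[-13,-5.3,40],0.004],
    [0.4,[-13,-5.3,40],0.004],
    [0.4,[-13,-5.3,40],0.004],
    [0.4,[-13,-5.3,40],0.004]
  ]
}}

```text
t: 2.85
eef_pos: [0.5095, 0.109, 0.1212]
tcp_rot: [0.0, 0.31, 0.951, 0.0]
contact_force: [-0.5, 0.0, -0.6]
finger_gap: 0.0528
gripper_force: 0.0
```

```bash
python3 -c "
from h import *
plan(.5087,.1105,.08,.943)
w=shot('wrist','w2.png'); print('red',blobs(w[0],170,8,110,60,30))
for st,ce in blobs(w[0],170,8,110,60,30): print(ray(w,ce,.1))
s,M=where(); print(proj(w,s['eef_pos']),proj(w,[.5087,.1105,.107]))"
```

```text
t 2.85 pos [0.5095 0.109  0.1212] yang 0.941 F [-0.52  0.04 -0.64] gap 0.05281045140046276 gf 0.0
shift [ 1.6  0.7 41.2] yaw -0.002 tilt [0.0008 0.0003]
red [([238, 201, 39, 45, 1397], [257.0, 223.4])]
[0.50966253 0.11002781 0.1       ]
[255.49160978 238.33898484] [256.74563502 226.26698843]
```

Request:
{"name": "step_arm", "arguments": {
  "commands": [
    [0.4,[1.6,0.9,8],0],
    [0.4,[1.6,0.9,16],0],
    [0.4,[1.6,0.9,24],0],
    [0.4,[1.6,0.9,32],0],
    [0.4,[1.6,0.9,38],0],
    [0.4,[1.6,0.9,41],0],
    [0.4,[1.6,0.9,41],0],
    [0.5,[1.6,0.9,41],0],
    [0.6,[1.6,0.9,41],0],
    [0.65,[1.6,0.9,41],0]
  ],
  "newtons": 8
}}

```text
t: 3.73
eef_pos: [0.5088, 0.1106, 0.0801]
tcp_rot: [0.0, 0.31, 0.951, 0.0]
contact_force: [0.6, 0.0, 0.8]
finger_gap: 0.035
gripper_force: 0.0
```

```bash
python3 -c "
from h import *
plan(.5087,.1105,.08,.943)
w=shot('wrist'); p=cv2.resize(w[0][150:330,150:360],None,fx=3,fy=3); cv2.imwrite('pics/w3.png',p[:,:,::-1]); print('red',blobs(w[0],170,8,110,60,30))
s,M=where(); print(proj(w,s['eef_pos']),proj(w,s['eef_pos']+[0,0,.025]))"
```

```text
t 3.7333 pos [0.5088 0.1106 0.0801] yang 0.941 F [0.6  0.02 0.77] gap 0.03504935687876629 gf 0.0
shift [-0.  -0.1  0.1] yaw -0.002 tilt [0.0007 0.0003]
red [([231, 227, 50, 50, 2108], [255.8, 253.9])]
[255.53141853 238.39052548] [255.39912275 260.807396  ]
```

View pics/w3.png

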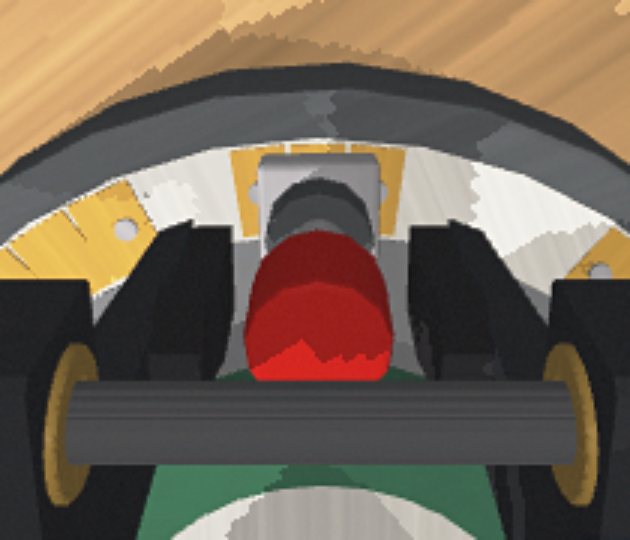

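The crop shows the knob (columns 246–392) centred between the finger pads (233 and 408). I'll close lightly first.

Request:
{"name": "step_arm", "arguments": {
  "commands": [
    [0.67,[0,0,0],0],
    [0.69,[0,0,0],0],
    [0.71,[0,0,0],0],
    [0.73,[0,0,0],0],
    [0.75,[0,0,0],0],
    [0.78,[0,0,0],0],
    [0.8,[0,0,0],0],
    [0.8,[0,0,0],0],
    [0.8,[0,0,0],0],
    [0.8,[0,0,0],0]
  ],
  "newtons": 8
}}

```text
t: 4.62
eef_pos: [0.5086, 0.1106, 0.0799]
tcp_rot: [0.0, 0.31, 0.951, 0.0]
contact_force: [-1.0, 0.4, 3.7]
finger_gap: 0.0258
gripper_force: 8.0
```

Request:
{"name": "step_arm", "arguments": {
  "commands": [
    [0.85,[0,0,0],0],
    [0.85,[0,0,0],0],
    [0.85,[0,0,0],0],
    [0.85,[0,0,-2],0],
    [0.85,[0,0,-4],0],
    [0.85,[0,0,-6],0],
    [0.85,[0,0,-8],0],
    [0.85,[0,0,-9],0],
    [0.85,[0,0,-9],0],
    [0.85,[0,0,-9],0]
  ],
  "newtons": 30
}}

```text
t: 5.45
eef_pos: [0.5083, 0.1103, 0.0886]
tcp_rot: [-0.0, 0.31, 0.951, -0.0]
contact_force: [2.3, -0.0, -8.0]
finger_gap: 0.0251
gripper_force: 30.0
```

```bash
python3 -c "
from h import *
plan(.5088,.1106,.089,.943)
w=shot('wrist'); print('red',blobs(w[0],170,8,110,60,30))
s,M=where()
# arc plan from here to +0.52 rad
p=s['eef_pos'][:2]-AX; print('r',np.hypot(*p),'ang',np.arctan2(p[1],p[0]))
for i in range(1,11):
    a=.52*i/10; d=Ro.from_euler('z',a).as_matrix()[:2,:2]@p-p
    print((M.T@[*d,0]*1e3).round(1)[:2], -round(a,3))
"
```

```text
t 5.45 pos [0.5083 0.1103 0.0886] yang 0.941 F [ 2.34 -0.01 -7.96] gap 0.02514824781925288 gf 30.000761803239584
shift [-0.3  0.5 -0.4] yaw -0.002 tilt [-0.0003 -0.0003]
red [([232, 227, 50, 50, 2091], [256.4, 254.1])]
r 0.1252547469615859 ang 2.5104724442937627
[-0.2 -6.5] -0.052
[ -0.7 -13. ] -0.104
[ -1.5 -19.5] -0.156
[ -2.7 -25.9] -0.208
[ -4.2 -32.2] -0.26
[ -6.  -38.5] -0.312
[ -8.1 -44.6] -0.364
[-10.6 -50.6] -0.416
[-13.4 -56.5] -0.468
[-16.5 -62.3] -0.52
```

Request:
{"name": "step_arm", "arguments": {
  "commands": [
    [0.85,[-0.05,-3,0],-0.025],
    [0.85,[-0.2,-6.5,0],-0.052],
    [0.85,[-0.7,-13,0],-0.104],
    [0.85,[-1.5,-19.5,0],-0.156],
    [0.85,[-2.7,-25.9,0],-0.208],
    [0.85,[-4.2,-32.2,0],-0.26],
    [0.85,[-6,-38.5,0],-0.312],
    [0.85,[-8.1,-44.6,0],-0.364],
    [0.85,[-10.6,-50.6,0],-0.416],
    [0.85,[-11.9,-53.5,0],-0.442]
  ]
}}

```text
t: 6.33
eef_pos: [0.4867, 0.0592, 0.0889]
tcp_rot: [0.0, 0.092, 0.996, -0.0]
contact_force: [1.5, -1.1, -6.8]
finger_gap: 0.0247
gripper_force: 30.0
```

```bash
cat >> h.py <<'E'
def ang():
    s,M=where(); p=s['eef_pos'][:2]-AX
    print('wheel(tcp) est',np.arctan2(p[1],p[0])%(2*np.pi)-2.5105,'r',np.hypot(*p),'yang',np.arctan2(M[1,1],M[0,1])-.941)
def look(fn=None):
    w=shot('wrist'); 
    if fn: cv2.imwrite('pics/'+fn,cv2.resize(w[0][150:330,100:420],None,fx=2.4,fy=2.4)[:,:,::-1])
    print('red',blobs(w[0],170,8,110,60,30)); return w
E
python3 -c "
from h import *
plan(.5083,.1103,.0886,.943); ang(); look('w4.png'); plan(.5083,.1103,.0886,.943);ang()"
```

```text
t 6.3333 pos [0.4867 0.0592 0.0889] yang 1.386 F [ 1.51 -1.07 -6.84] gap 0.024677457652785277 gf 29.999903216958046
shift [-11.9  54.2   0.3] yaw 0.443 tilt [ 0.0007 -0.0002]
wheel(tcp) est 0.44712292332578807 r 0.1248330570413584 yang 0.4446978240499019
red [([232, 227, 50, 50, 2084], [256.4, 254.1])]
t 6.3833 pos [0.4865 0.0588 0.0888] yang 1.386 F [ 2.83 -0.57 -8.28] gap 0.024865429115863164 gf 29.999925512820482
shift [-11.9  54.6   0.2] yaw 0.443 tilt [ 0.0004 -0.0005]
wheel(tcp) est 0.4508473265930144 r 0.1249004806372042 yang 0.44460808589331247
```

View pics/w4.png

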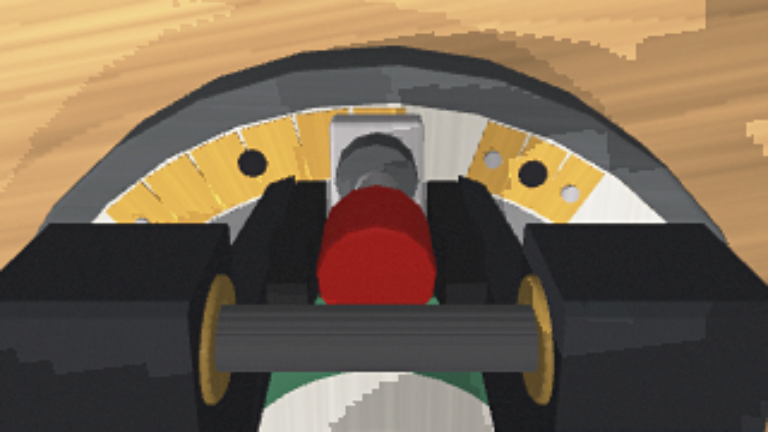

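The crop shows the knob gripped with the wheel turned about 0.45 rad. The next hole is ahead on the left at crop (252,163) and the home hole is behind at (533,173). I'll let the pin down here.

Request:
{"name": "step_arm", "arguments": {
  "commands": [
    [0.85,[0,0,0.7],0],
    [0.85,[0,0,1.4],0],
    [0.85,[0,0,2],0],
    [0.85,[0,0,2],0],
    [0.66,[0,0,2],0],
    [0.66,[0,0,2],0],
    [0.66,[0,0,2],0],
    [0.66,[0,0,4],0],
    [0.66,[0,0,6],0],
    [0.66,[0,0,7],0]
  ]
}}

```text
t: 7.22
eef_pos: [0.4864, 0.0604, 0.0815]
tcp_rot: [-0.0, 0.094, 0.996, 0.0]
contact_force: [-0.3, 0.4, -0.1]
finger_gap: 0.0302
gripper_force: 0.0
```

```bash
python3 -c "
from h import *
plan(.5083,.1103,.0886,.943); ang(); w=look()
a=[]
for uv in ((205,217.9),(322.1,222.1)):
    h=ray(w,uv,.032)[:2]-AX; a.append(np.arctan2(h[1],h[0])%6.2832); print('hole r',np.hypot(*h),a[-1]-2.5105)
print('between',a[0]-a[1])
s,M=where(); p=s['eef_pos'][:2]-AX
for da in (.05,.1,.15,.2,.25,.3,.35):
    d=Ro.from_euler('z',da).as_matrix()[:2,:2]@p-p; print((M.T@[*d,0]*1e3).round(1)[:2],-da)
"
```

```text
t 7.2167 pos [0.4864 0.0604 0.0815] yang 1.383 F [-0.25  0.36 -0.08] gap 0.030201354113864515 gf 0.0
shift [-12.2  53.1  -7.1] yaw 0.44 tilt [-0.0003  0.0001]
wheel(tcp) est 0.4383379503145792 r 0.1253398092530642 yang 0.44221438287201364
red [([231, 232, 52, 45, 1946], [256.2, 256.5])]
hole r 0.12431181098304371 0.7662012893840147
hole r 0.12599051270856593 0.01015470184917966
between 0.756046587534835
[-0.1 -6.3] -0.05
[ -0.6 -12.5] -0.1
[ -1.3 -18.7] -0.15
[ -2.4 -24.9] -0.2
[ -3.8 -31. ] -0.25
[ -5.4 -37.1] -0.3
[ -7.4 -43. ] -0.35
```

Request:
{"name": "step_arm", "arguments": {
  "commands": [
    [0.66,[0,-2.5,0],-0.02],
    [0.66,[-0.1,-5,0],-0.04],
    [0.66,[-0.3,-8,0],-0.064],
    [0.66,[-0.5,-11,0],-0.088],
    [0.66,[-0.9,-15,0],-0.12],
    [0.66,[-1.4,-19,0],-0.152],
    [0.66,[-2.1,-23,0],-0.185],
    [0.66,[-2.9,-27,0],-0.217],
    [0.66,[-3.6,-30,0],-0.242],
    [0.66,[-3.8,-31,0],-0.25]
  ]
}}

```text
t: 8.1
eef_pos: [0.4843, 0.0285, 0.0817]
tcp_rot: [-0.0, -0.032, 0.999, 0.0]
contact_force: [0.4, 3.7, -2.8]
finger_gap: 0.0299
gripper_force: 1.9
```

```bash
python3 -c "
from h import *
plan(.5083,.1103,.0886,.943); ang(); w=look('w5.png')
s,M=where(); p=s['eef_pos'][:2]-AX
for da in (.02,.04,.06,.08,.1,.12):
    d=Ro.from_euler('z',da).as_matrix()[:2,:2]@p-p; print((M.T@[*d,0]*1e3).round(1)[:2],-da)
"
```

```text
t 8.1 pos [0.4843 0.0285 0.0817] yang 1.634 F [ 0.42  3.72 -2.8 ] gap 0.029856352153893553 gf 1.8923813430592418
shift [-29.1  80.1  -6.9] yaw 0.691 tilt [-0.0002  0.0001]
wheel(tcp) est 0.6938555372170798 r 0.12529961179303872 yang 0.6934484849523587
red [([236, 232, 51, 45, 1938], [260.7, 256.5])]
[-0.  -2.5] -0.02
[-0.1 -5. ] -0.04
[-0.2 -7.5] -0.06
[ -0.4 -10. ] -0.08
[ -0.6 -12.5] -0.1
[ -0.9 -15. ] -0.12
```

View pics/w5.png

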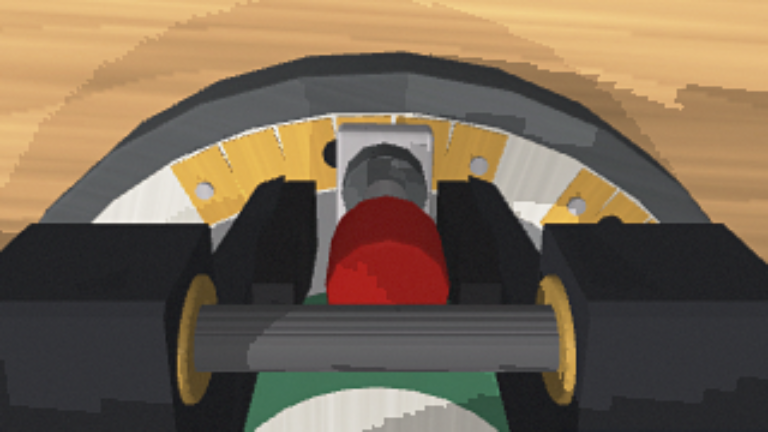

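The crop shows the right-hand finger pushing the knob, with the pin riding and the hole at crop (331,153) just ahead. I'll slow down now.

Request:
{"name": "step_arm", "arguments": {
  "commands": [
    [0.66,[0,-0.7,0],-0.006],
    [0.66,[0,-1.4,0],-0.011],
    [0.66,[0,-2.1,0],-0.017],
    [0.66,[0,-2.8,0],-0.022],
    [0.66,[0,-3.5,0],-0.028],
    [0.66,[0,-4.2,0],-0.034],
    [0.66,[-0.1,-4.9,0],-0.039],
    [0.66,[-0.1,-5.6,0],-0.045],
    [0.66,[-0.1,-6,0],-0.048],
    [0.66,[-0.1,-6,0],-0.048]
  ]
}}

```text
t: 8.98
eef_pos: [0.4849, 0.023, 0.0817]
tcp_rot: [-0.0, -0.055, 0.998, -0.0]
contact_force: [-0.5, 2.9, -2.7]
finger_gap: 0.0298
gripper_force: 1.8
```

```bash
python3 -c "
from h import *
plan(.5083,.1103,.0886,.943); ang(); w=look()"
```

```text
t 8.9833 pos [0.4849 0.023  0.0817] yang 1.681 F [-0.46  2.87 -2.72] gap 0.029798912218225237 gf 1.8050119606778026
shift [-32.9  84.2  -6.9] yaw 0.738 tilt [-0.0002 -0.0001]
wheel(tcp) est 0.7385904750791075 r 0.12525761068829128 yang 0.7400936085939732
red [([236, 231, 51, 46, 1950], [260.7, 256.4])]
```

Request:
{"name": "step_arm", "arguments": {
  "commands": [
    [0.66,[0,-0.3,0],-0.002],
    [0.66,[0,-0.6,0],-0.005],
    [0.66,[0,-0.9,0],-0.007],
    [0.66,[0,-1.2,0],-0.01],
    [0.66,[0,-1.5,0],-0.012],
    [0.66,[0,-1.8,0],-0.014],
    [0.66,[0,-2.1,0],-0.017],
    [0.66,[0,-2.4,0],-0.019],
    [0.66,[0,-2.7,0],-0.022],
    [0.66,[0,-2.7,0],-0.022]
  ]
}}

```text
t: 9.87
eef_pos: [0.4852, 0.0203, 0.0817]
tcp_rot: [-0.0, -0.066, 0.998, -0.0]
contact_force: [-0.8, 3.7, -2.3]
finger_gap: 0.0302
gripper_force: 1.9
```

```bash
python3 -c "
from h import *
plan(.5083,.1103,.0886,.943); ang(); w=look()"
```

```text
t 9.8667 pos [0.4852 0.0203 0.0817] yang 1.703 F [-0.81  3.74 -2.26] gap 0.030192698047456935 gf 1.8552615819498897
shift [-34.8  86.1  -6.9] yaw 0.76 tilt [-0.0002 -0.0001]
wheel(tcp) est 0.759820312084087 r 0.12523770255108443 yang 0.762189883369543
red [([236, 231, 51, 46, 1953], [260.7, 256.4])]
```

Request:
{"name": "step_arm", "arguments": {
  "commands": [
    [0.66,[0,-0.3,0],-0.002],
    [0.66,[0,-0.6,0],-0.005],
    [0.66,[0,-0.9,0],-0.007],
    [0.66,[0,-1.2,0],-0.01],
    [0.66,[0,-1.5,0],-0.012],
    [0.66,[0,-1.8,0],-0.014],
    [0.66,[0,-2.1,0],-0.017],
    [0.66,[0,-2.1,0],-0.017],
    [0.66,[0,-2.1,0],-0.017],
    [0.66,[0,-2.1,0],-0.017]
  ]
}}

```text
t: 10.75
eef_pos: [0.4856, 0.0183, 0.0817]
tcp_rot: [-0.0, -0.075, 0.997, -0.0]
contact_force: [-0.8, 2.5, -2.5]
finger_gap: 0.0303
gripper_force: 1.4
```

```bash
python3 -c "
from h import *
plan(.5083,.1103,.0886,.943); ang(); w=look()"
```

```text
t 10.75 pos [0.4856 0.0183 0.0817] yang 1.72 F [-0.82  2.47 -2.5 ] gap 0.03029111741608781 gf 1.4328945754095912
shift [-36.2  87.6  -6.9] yaw 0.777 tilt [-0.     -0.0001]
wheel(tcp) est 0.7765156719064445 r 0.1251643453878962 yang 0.7789669060586392
red [([236, 231, 51, 46, 1963], [260.6, 256.3])]
```

Request:
{"name": "step_arm", "arguments": {
  "commands": [
    [0.66,[0,-0.3,0],-0.002],
    [0.66,[0,-0.6,0],-0.005],
    [0.66,[0,-0.9,0],-0.007],
    [0.66,[0,-1.2,0],-0.01],
    [0.66,[0,-1.5,0],-0.012],
    [0.66,[0,-1.8,0],-0.014],
    [0.66,[0,-1.8,0],-0.014],
    [0.66,[0,-1.8,0],-0.014],
    [0.66,[0,-1.8,0],-0.014],
    [0.66,[0,-1.8,0],-0.014]
  ]
}}

```text
t: 11.63
eef_pos: [0.4859, 0.0164, 0.0818]
tcp_rot: [0.0, -0.081, 0.997, -0.0]
contact_force: [-1.3, 2.3, -2.2]
finger_gap: 0.03
gripper_force: 1.3
```

```bash
python3 -c "
from h import *
plan(.5083,.1103,.0886,.943); ang(); w=look()"
```

```text
t 11.6333 pos [0.4859 0.0164 0.0818] yang 1.734 F [-1.28  2.29 -2.24] gap 0.030000319296299295 gf 1.3176505034789443
shift [-37.3  89.   -6.8] yaw 0.791 tilt [ 0.0002 -0.0002]
wheel(tcp) est 0.7915638334166517 r 0.1251051100164616 yang 0.7928568978917089
red [([236, 231, 51, 46, 1976], [260.6, 256.1])]
```

Request:
{"name": "step_arm", "arguments": {
  "commands": [
    [0.66,[0,-0.3,0],-0.002],
    [0.66,[0,-0.6,0],-0.005],
    [0.66,[0,-0.9,0],-0.007],
    [0.66,[0,-1.2,0],-0.01],
    [0.66,[0,-1.5,0],-0.012],
    [0.66,[0,-1.8,0],-0.014],
    [0.66,[0,-1.8,0],-0.014],
    [0.66,[0,-1.8,0],-0.014],
    [0.66,[0,-1.8,0],-0.014],
    [0.66,[0,-1.8,0],-0.014]
  ]
}}

```text
t: 12.52
eef_pos: [0.4863, 0.0146, 0.0819]
tcp_rot: [0.0, -0.088, 0.996, -0.0]
contact_force: [-0.1, -0.4, 0.3]
finger_gap: 0.0298
gripper_force: 0.0
```

```bash
python3 -c "
from h import *
plan(.5083,.1103,.0886,.943); ang(); w=look('w6.png')"
```

```text
t 12.5167 pos [0.4863 0.0146 0.0819] yang 1.748 F [-0.05 -0.42  0.34] gap 0.029843137922250206 gf 0.0
shift [-38.5  90.3  -6.8] yaw 0.805 tilt [ 0.0004 -0.0002]
wheel(tcp) est 0.806370357135227 r 0.12498213614187977 yang 0.8067278063607551
red [([235, 226, 50, 51, 2104], [259.1, 253.4])]
```

View pics/w6.png

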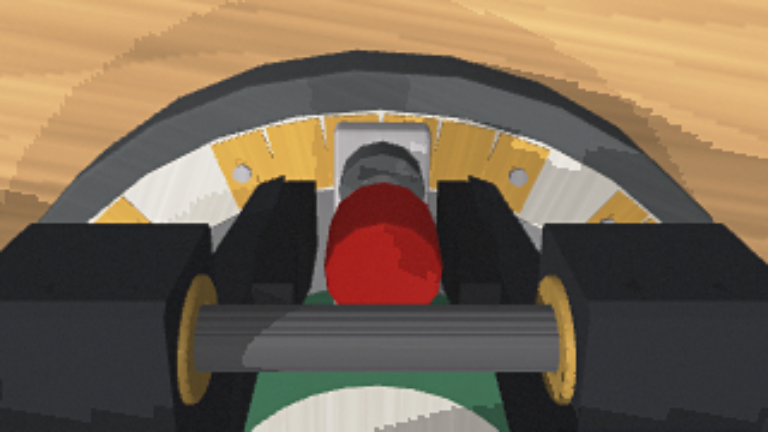

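The pin has dropped in: the knob sits about 6.5 mm lower in the fingers (its top row went from 231 to 226) and the push force is gone. I'll open and retreat.

Request:
{"name": "step_arm", "arguments": {
  "commands": [
    [0.6,[0,0,0],0],
    [0.5,[0,0,0],0],
    [0.4,[0,0,0],0],
    [0.4,[0,0,0],0],
    [0.4,[0,0,-10],0],
    [0.4,[0,0,-25],0],
    [0.4,[0,0,-50],0],
    [0.4,[0,0,-80],0],
    [0.4,[0,0,-110],0],
    [0.4,[0,0,-120],0]
  ]
}}

```text
t: 13.4
eef_pos: [0.4882, 0.0149, 0.2063]
tcp_rot: [0.003, -0.088, 0.996, 0.0]
contact_force: [1.1, 0.1, -0.2]
finger_gap: 0.0531
gripper_force: 0.0
```

```bash
python3 -c "
from h import *
plan(.5083,.1103,.0886,.943)
w=shot('wrist'); b=shot('side')
r=[x for x in blobs(b[0],170,8,110,60,20) if x[1][0]>200]; print('side red',r)
# expected side pixel of knob centre at z home vs riding
P=AX+.125*np.array([np.cos(2.5105+.79),np.sin(2.5105+.79)])
for z in (.096,.1025): print(z,proj(b,[*P,z]))
print('start check',proj(b,[.5087,.1105,.096]),'was 231.4,186.5')
h=cv2.resize(b[0][150:270,190:350],None,fx=4,fy=4); cv2.imwrite('pics/s2.png',h[:,:,::-1])"
```

```text
t 13.4 pos [0.4882 0.0149 0.2063] yang 1.748 F [ 1.05  0.05 -0.21] gap 0.05306259806318276 gf 0.0
shift [-35.9  90.4 117.8] yaw 0.805 tilt [0.0062 0.0007]
side red [([197, 87, 8, 34, 63], [200.5, 103.1]), ([209, 91, 4, 20, 36], [210.8, 100.0]), ([238, 198, 9, 10, 83], [242.0, 202.6])]
0.096 [241.45646018 203.16337995]
0.1025 [241.38962196 201.31381005]
start check [231.02961571 186.72056549] was 231.4,186.5
```

View pics/s2.png

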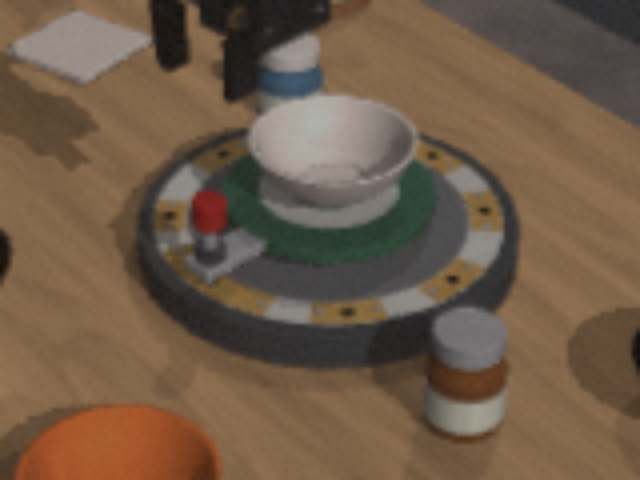

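The side crop shows the plunger seated near the long shoe's middle, the bowl centred, and the jars where they were. The views can't settle depth to 1 mm, so I'll touch the knob top lightly with closed fingers (home = 107 mm).

Request:
{"name": "step_arm", "arguments": {
  "commands": [
    [0.8,[0,0,0],0],
    [1,[0,0,10],0],
    [1,[0,0,30],0],
    [1,[0,0,50],0],
    [1,[0,0,65],0],
    [1,[0,0,78],0],
    [1,[0,0,83],0],
    [1,[0,0,85],0],
    [1,[0,0,85],0],
    [1,[0,0,85],0]
  ],
  "newtons": 10
}}

```text
t: 14.33
eef_pos: [0.4862, 0.0148, 0.1167]
tcp_rot: [-0.0, -0.088, 0.996, -0.0]
contact_force: [-0.1, 0.2, 0.0]
finger_gap: 0.0005
gripper_force: 0.0
```

Request:
{"name": "step_arm", "arguments": {
  "commands": [
    [1,[0,0,1],0],
    [1,[0,0,3],0],
    [1,[0,0,5],0],
    [1,[0,0,6],0],
    [1,[0,0,7],0],
    [1,[0,0,7.5],0],
    [1,[0,0,8],0],
    [1,[0,0,8.4],0],
    [1,[0,0,8.4],0],
    [1,[0,0,8.4],0]
  ]
}}

```text
t: 15.17
eef_pos: [0.4862, 0.0148, 0.1084]
tcp_rot: [0.0, -0.089, 0.996, -0.0]
contact_force: [0.1, 0.4, -0.3]
finger_gap: 0.0007
gripper_force: 0.0
```

Request:
{"name": "step_arm", "arguments": {
  "commands": [
    [1,[0,0,0.2],0],
    [1,[0,0,0.4],0],
    [1,[0,0,0.6],0],
    [1,[0,0,0.8],0],
    [1,[0,0,0.9],0],
    [1,[0,0,0.9],0],
    [1,[0,0,0.9],0],
    [1,[0,0,0.9],0],
    [1,[0,0,0.9],0],
    [1,[0,0,0.9],0]
  ]
}}

```text
t: 16.0
eef_pos: [0.4861, 0.0148, 0.1075]
tcp_rot: [0.0, -0.088, 0.996, -0.0]
contact_force: [-0.1, 0.2, 0.8]
finger_gap: 0.0007
gripper_force: 0.3
```

The fingers feel almost nothing at 107.5 mm, so the plunger is home. I'll retreat and hand in.

Request:
{"name": "step_arm", "arguments": {
  "commands": [
    [1,[0,0,-5],0],
    [1,[0,0,-15],0],
    [1,[0,0,-35],0],
    [1,[0,0,-60],0],
    [1,[0,0,-85],0],
    [1,[0,0,-100],0],
    [1,[0,0,-110],0],
    [1,[0,0,-110],0],
    [1,[0,0,-110],0],
    [1,[0,0,-110],0]
  ]
}}

```text
t: 16.83
eef_pos: [0.4854, 0.0147, 0.2166]
tcp_rot: [-0.001, -0.089, 0.996, -0.0]
contact_force: [-0.1, 0.3, 0.6]
finger_gap: 0.0005
gripper_force: 0.0
```

```bash
python3 -c "
from h import *
b=shot('side'); print([x for x in blobs(b[0],170,8,110,60,20) if 220<x[1][0]<260]); print(manip.get_state()['eef_pos'])
print(manip.hand_in())"
```

```text
[([238, 198, 9, 10, 83], [242.0, 202.6])]
[0.48530501 0.01474477 0.21638099]
the job is handed in; nothing more can be done
None
```

The wheel is indexed one place counterclockwise, to about 0.79 rad, with the plunger home in the next shoe's hole by a light touch on the knob top, and the bowl and jars looked undisturbed in the side view; I handed it in at about 17 s, and no verdict came back.

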